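Lay the steering column down in its fixture

TASK

The black column is standing on end in the aluminium fixture. Without gripping or lifting it, tip it over with the fingers, away from the end stop, and ease it down gently - not dropped - until it lies in the front saddle, then push its orange-capped end so that its foot is home against the end stop. Leave everything else on the bench alone.

Things in the scene. Friction and masses are not known exactly. Their poses are not given: they have to be found in the camera images.
- fixture: aluminium assembly fixture bolted to the bench: plate 210 mm (its x) by 330 mm (its y, -135 to +195) by 12 mm thick, carrying seat block, end stop and front saddle in line. Origin at bench level on their centre line; y points along that line towards the end stop, z up
- seat (a point): centre of the seat block's flat top, at fixture (0, 80, 60) mm. The top is 60 mm above the bench and runs from fixture y 20 to 140 mm, with a straight cheek 14 mm high along each side, 60 mm apart inside
- stop_face (a point): centre of the end stop's upright face, at fixture (0, 140, 80) mm, at the end of the seat block. The face looks along fixture -y, is 84 mm wide; its top is 120 mm above the bench. Yellow spot on it
- saddle (a point): centre of the front saddle's floor, at fixture (0, -45, 60) mm, 60 mm above the bench. The saddle runs from fixture y -60 to -30 mm; its cheeks flare outwards from 60 mm apart at the floor and reach 80 mm above the bench. Beyond it only the plate lies below, top 12 mm above the bench
- toggle (a point): foot of a red-handled toggle clamp fixed on the plate, thrown open, not used: at fixture (83, 55, 12) mm, 40 mm wide in fixture x, y 30 to 120 mm, reaching 98 mm above the bench
- column: black box-section steering column, 50 mm (x) by 40 mm (y) by 230 mm (z), 0.4 to 0.65 kg, centre of mass half-way. Silver plug at the foot, orange cap on top. Origin at the centre of the foot face. It starts upright on the seat block, square to the fixture within 2 degrees, 10 to 35 mm clear of the end stop. It tips over its foot edge on the fixture's -y side; past 10 degrees of lean it falls by itself
- column_foot (a point): centre of the column's foot face (silver plug), 115 mm from column_mid
- column_mid (a point): centre of the column. Laid down, the under side is 60 mm and the upper side 100 mm above the bench; nothing is close under the capped end, which overhangs the front saddle by 80 to 105 mm as tipped and by 30 mm once the foot is home
- column_top (a point): centre of the column's capped end face (orange), 50 x 40 mm
- bush: small brass flanged bush, 28 mm in diameter and 28 mm tall, standing loose on the fixture plate beside the blocks; leave alone. Origin at the centre of its underside
- threadlocker: red plastic squeeze bottle, 34 mm in diameter, 100 mm tall, standing on the bench; leave alone. Origin at the centre of its underside
- air_driver: pneumatic screwdriver lying on the bench, 180 mm long, 45 mm high, bare metal and dull pink; leave alone. Origin at the centre of its underside
- fork_crown: black cast fork crown lying flat on the bench, about 55 x 165 x 20 mm; leave alone. Origin at the centre of its underside
- screwdriver: yellow-handled screwdriver lying on the bench, 200 mm long; leave alone. Origin at the centre of its underside
- collar: dark steel clamp ring, 60 mm in diameter, 16 mm tall, lying on the bench; leave alone. Origin at the centre of its underside
- screw_tray: blue open tray on the bench, 110 x 150 x 35 mm; leave alone. Origin at the centre of its underside

How it is judged:
By the outcome, as a careful person would: the job done as asked, in the order asked, and still so for the second after the job is handed in, with the robot touching nothing.
It also fails if it takes over 61 s, if anything falls off the work surface, if the arm or the gripper's body presses on something with over 40 N, if the wrist force passes 120 N, or if a joint passes its speed limit or range.

ROBOT

A 6-joint arm with a two-finger parallel gripper is mounted at the origin on the work surface. World frame = base frame: x ahead of the robot, y to its left, z up, the work surface at z = 0. Lengths are in mm, angles in rad, forces in N, time in s.
With the tool pointing down it reaches from about 300 to 875 mm from the base axis. Payload 4.2 kg.
Tool frame: the origin (TCP) lies at the very end of the fingers, on their centre line; the grasp point (between the pads) lies manip.pinch_z behind it (manip.pinch_z is the distance from the TCP to the grasp point, in mm); z points along the fingers, y is the line along which they close (so a half turn about z gives the same grasp; the last joint's range is limited). The gripper opens to 85 mm and grips with 20 to 120 N. Pads are 22 mm wide; open, the fingers measure 114 mm over their backs; the gripper's body (76 mm by 85 mm) begins 54 mm behind the grasp point. The pads swing forward as they close: fully open they stand 13 mm farther back than shut.
Start: joints at [-1.24, 0.32, 1.565, -0, 1.257, -0.02], TCP at [197.602, -539.995, 231.338] pointing down, gripper open.
Joint ranges: [-3.11, 3.11], [-0.84, 2.01], [0.21, 2.61], [-1.34, 4.49], [0.05, 2.63], [-2.56, 2.56]. Speed limits (rad/s): [2.57, 2.57, 3.14, 3.14, 3.14, 3.14].

INTERFACE

Orientations are given as a 3x3 rotation matrix whose columns are the frame's x, y, z axes.
In Python, from cell import sense, optics, manip gives the robot as it stands.
- The arm moves only by the tool send_rows, never from a script. Its argument "increments" is a list that holds one entry, the list of rows, each a list of 6 numbers: the shift along the tool's x, y, z in units of 50 mm (1.0 is 50 mm), then the turn, a rotation vector about the tool's x, y, z in units of 5 degrees (1.0 is 5 degrees). In form: [[[tx, ty, tz, rx, ry, rz], ...]]. A call has 1 to 10 rows; each row shifts and turns the commanded pose from where the row before left it, along the tool's axes as they then stand; what a row does not reach is not made up. A row lasts 1/10 s, in which the tool goes at most 50 mm and 8.59 degrees, less where a joint would pass 70% of its speed; a pose out of reach is approached as far as the arm can. A call with a number of a shift or a turn outside -1 to 1 is refused whole. A call with a gripper value outside its range is refused whole. "gripper" is the gripper's target within -1 to 1 (fully open at 1, half-way at 0, shut at -1), set as the call begins (left out, the last holds). The fingers move at their own pace and stop on an object; the grip force is fixed at half the most. Time passes only in rows, so rows that do not move let the fingers close. It gives the time, the measured TCP pose, the force, the opening and the grip force at its end, in the units of the state.
- sense(): the state, without advancing time (a new reading comes with each control period).
- optics.get_image(name): name is "scene" or "side" or "wrist"; returns a dict with "pixels" (384x512x3 uint8, red, green, blue), "range_z" (384x512 float32, mm along the optical axis (not along the pixel's ray), 0 where there is no reading), "intrinsics" (3x3 intrinsics, pixels), "rvec" (rotation vector, rad) and "tvec" (3), from world to camera coordinates, as OpenCV has them; the wrist camera has in their place "T_tool_cam" (4x4, takes a point from camera to tool coordinates, whose origin is the TCP and whose axes are the flange's). Camera axes: x right, y down, z forward; pixel columns grow to the right and rows downward; lengths in mm; the calibration is good to about 2 mm. A picture is of the moment at which its call begins: read the wrist's pose just before it.
- manip.close_job(): hands the job in; it is judged then, once.
The state is a dict: "clock": time; "q": joint angles; "joint_velocities": joint speeds; "joint_efforts": joint torques, N m; "tcp_pos": TCP position; "ee_rot": TCP orientation; "force": force on the tool from outside, world axes, zero at the start; "torque": the same for the moment, N m; "grip_width": finger opening in mm; "gripper_force": force on a finger pad.
Only numpy, scipy, OpenCV 4.12 (cv2) and the standard library are available. Lean on these libraries where they do the work, as an engineer would, in place of code of your own. Each camera call takes 0.05 s, during which the arm holds its last target. There are 200 camera calls.

## Working session

There is one attempt and no reset: what is moved stays moved. The work goes in short steps, Python scripts to look and compute and a tool call to move; the robot and the scene stay as the last step left them, time stands still between calls to the robot, and variables do not carry over. Pictures are saved under pics/ and viewed, at most 10 in all, crops included, and the job is handed in when it is done.

Besides the shell and the picture viewer there is one more tool, called after ">>>" as a command line: name --argument value ..., lists and objects as JSON in quotes. send_rows: Moves the arm, as the interface text tells. Shifts and turns lie within -1 to 1; 1 stands for 50 mm of shift or 5 degrees of turn. Its arguments: {"type":"object","properties":{"increments":{"type":"array"},"gripper":{"type":"number"}},"required":["increments"]}

```bash
mkdir -p pics; cat > h.py <<'E'
import numpy as np, cv2
from cell import sense, optics, manip
def grab(n):
    s=sense(); d=optics.get_image(n)
    np.savez('pics/'+n+'.npz',tcp=s['tcp_pos'],R=s['ee_rot'],**d); return d
def world(d,u,v,s=None):
    K=d['intrinsics']; z=d['range_z'][v,u]
    c=np.array([(u-K[0,2])/K[0,0]*z,(v-K[1,2])/K[1,1]*z,z])
    R=cv2.Rodrigues(d['rvec'])[0]; return R.T@(c-np.ravel(d['tvec']))
def cloud(d):
    K=d['intrinsics']; z=d['range_z']; v,u=np.indices(z.shape)
    c=np.stack([(u-K[0,2])/K[0,0]*z,(v-K[1,2])/K[1,1]*z,z],-1)
    R=cv2.Rodrigues(d['rvec'])[0]; return (c-np.ravel(d['tvec']))@R
E
python3 - <<'E'
from h import *
print(sense()['clock'],sense()['ee_rot'],manip.pinch_z)
a=grab('scene');b=grab('side')
for n,d in(('scene',a),('side',b)):
    cv2.imwrite(f'pics/{n}0.png',cv2.resize(d['pixels'][:,:,::-1],(800,600),interpolation=cv2.INTER_CUBIC))
    R=cv2.Rodrigues(d['rvec'])[0];print(n,-R.T@np.ravel(d['tvec']),R[2])
E
```

```text
0.0 [[ 9.39095405e-01  3.43656020e-01 -6.00592565e-04]
 [ 3.43656545e-01 -9.39093875e-01  1.69518421e-03]
 [ 1.85474609e-05 -1.79833727e-03 -9.99998383e-01]] 18.700000000000003
scene [967.10083529 628.96517852 886.32458692] [-0.46002393 -0.58783387 -0.66545422]
side [  426.42225266 -1071.65057462  1073.54349269] [ 0.03264729  0.77888066 -0.62632186]
```

View pics/scene0.png

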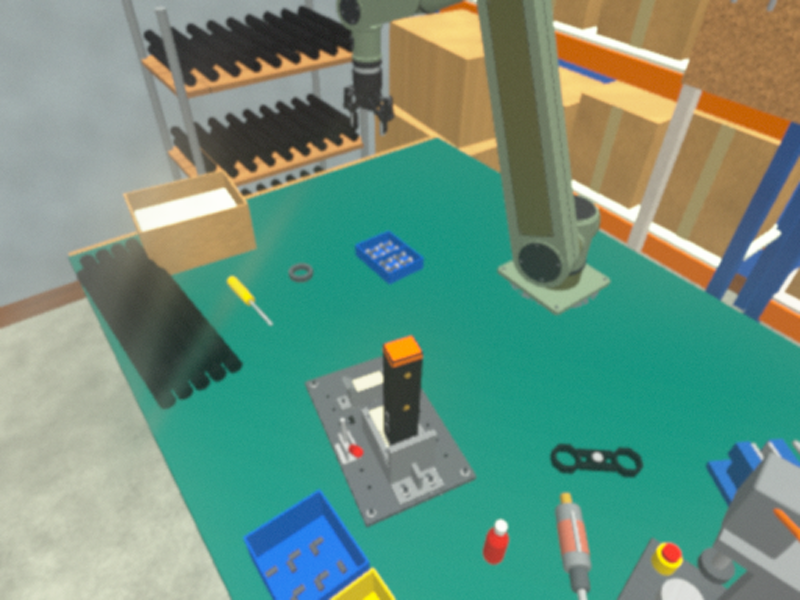

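View pics/side0.png

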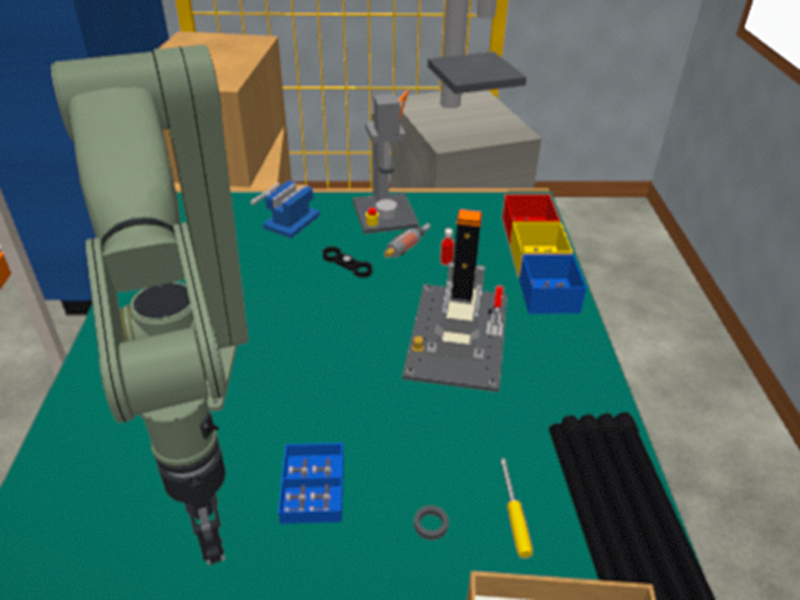

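The scene view shows the orange cap at (403,350) and the end stop towards the camera (+y). The side view shows the saddle floor at (456,338), the seat at (461,310), the bush at (418,343) and the toggle at (498,310).

```bash
python3 - <<'E'
from h import *
for n in('scene','side'):
    d=dict(np.load(f'pics/{n}.npz')); P=cloud(d); im=d['pixels'].astype(int); ok=d['range_z']>0
    r,g,b=im[...,0],im[...,1],im[...,2]
    org=ok&(r>180)&(g>60)&(g<150)&(b<70)&(abs(P[...,2]-290)<8)&(P[...,0]>300)
    Q=P[org]
    print(n,'cap',len(Q),Q.mean(0)); 
    rect=cv2.minAreaRect(Q[:,:2].astype(np.float32));print(rect,cv2.boxPoints(rect).round(0).tolist())
    c=Q.mean(0)
    near=ok&(np.hypot(P[...,0]-c[0],P[...,1]-c[1])<260)
    for nm,lo,hi in(('plate',8,17),('z60',57,64),('stop120',116,123)):
        m=near&(P[...,2]>lo)&(P[...,2]<hi)&~((g>r+30)&(g>b))
        m=m.astype(np.uint8); 
        nn,l,st,ct=cv2.connectedComponentsWithStats(m)
        for k in np.argsort(-st[1:,4])[:3]+1:
            if st[k,4]<25: continue
            q=P[l==k]; rr=cv2.minAreaRect(q[:,:2].astype(np.float32))
            print(nm,st[k,4],q.mean(0).round(1),np.round(rr[0],1),np.round(rr[1],1),round(rr[2],2))
d=dict(np.load('pics/side.npz'))
cv2.imwrite('pics/crop1.png',cv2.resize(d['pixels'][120:260,240:350,::-1],None,fx=4.2,fy=4.2,interpolation=cv2.INTER_CUBIC))
E
```

```text
scene cap 81 [629.92909386 199.21031226 287.80240026]
((626.8016357421875, 190.57933044433594), (40.31331253051758, 46.20522689819336), 77.02864837646484) [[600.0, 176.0], [645.0, 166.0], [654.0, 205.0], [609.0, 215.0]]
plate 3073 [644.3 149.5  11.3] [615.6 125.1] [330.3 208.7] 78.55
plate 66 [840.7 205.   12.5] [842.3 204.6] [11.1 92.3] 84.11
plate 51 [851.8 297.   13.9] [854.2 297.1] [31.5 17.8] 39.54
z60 135 [601.7  51.9  59.3] [605.3  51. ] [33.2 72.1] 77.53
z60 106 [636.2 140.4  59.8] [643.7 148.8] [89.  24.3] 63.72
z60 42 [642.5 255.8  59.7] [647.8 257.1] [29.6 24.1] 79.5
stop120 151 [637.8 238.8 119. ] [636.8 238.3] [14.  83.7] 77.95
stop120 39 [633.9 205.8 119.3] [635.6 205.2] [21.3 52.5] 51.04
side cap 77 [624.95411917 186.95830406 291.95807043]
((626.1145629882812, 188.69070434570312), (38.0407600402832, 45.4718017578125), 77.72012329101562) [[600.0, 175.0], [644.0, 165.0], [652.0, 202.0], [608.0, 212.0]]
plate 1843 [599.8  74.   13.4] [613.4 123. ] [336.2 208.8] 78.7
plate 70 [728.2 193.2  13.5] [726.4 192.6] [150.8  14.9] 78.41
plate 52 [836.8 203.1  12.6] [836.8 201.9] [17.3 91.8] 87.29
z60 183 [616.8 142.1  61.2] [612.9 151.5] [89.1 81.4] 88.17
z60 93 [595.2  47.9  61.2] [594.   50.2] [33.  67.2] 76.28
```

View pics/crop1.png

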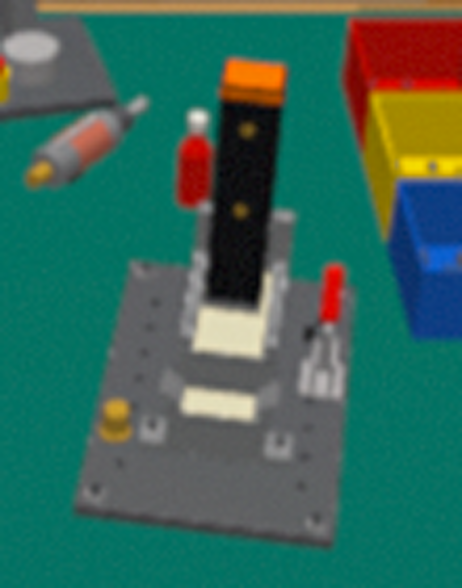

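>>> send_rows --increments '[[[0.6, -0.7, -0.3, 0, 0, 0], [0.6, -0.7, -0.3, 0, 0, 0], [0.6, -0.7, -0.3, 0, 0, 0], [0.6, -0.7, -0.3, 0, 0, 0], [0.6, -0.7, -0.3, 0, 0, 0], [0, 0, 0, 0, 0, 0]]]' --gripper 0.2

```text
clock: 0.7
tcp_pos: [279.8, -320.4, 308.4]
ee_rot: [[0.937, 0.348, 0.003], [0.348, -0.937, -0.001], [0.003, 0.002, -1.0]]
force: [0.2, -0.3, -0.3]
grip_width: 51.3
gripper_force: 0.0
```

```bash
cat > log.py <<'E'
import json
from cell import sense,manip
s=sense(); r={k:[float(x) for x in __import__('numpy').ravel(s[k])] for k in('q','tcp_pos','ee_rot','force','grip_width','clock')}
open('log.jsonl','a').write(json.dumps(r)+'\n')
print({k:[round(x,3) for x in v] for k,v in r.items()})
E
python3 log.py; python3 -c "
from cell import manip,sense;print([x for x in dir(manip) if x[0]!='_'])"
```

```text
{'q': [-0.881, 0.034, 1.731, 0.002, 1.374, 0.333], 'tcp_pos': [279.767, -320.398, 308.376], 'ee_rot': [0.937, 0.348, 0.003, 0.348, -0.937, -0.001, 0.003, 0.002, -1.0], 'force': [0.196, -0.31, -0.295], 'grip_width': [51.263], 'clock': [0.7]}
['IKError', 'close_job', 'pinch_z']
```

>>> send_rows --increments '[[[0.1, 0, -0.1, 0, -1, 0.5], [0.1, 0, -0.1, 0, -1, 0.5], [0.1, 0, -0.1, 0.5, -1, 0.5], [0.1, 0, -0.1, 1, -1, 0.5], [0, 0, 0, 1, -1, 0], [0, 0, 0, 1, 0, 0], [0, 0, 0, 0, 0, 0]]]'

```text
clock: 1.4
tcp_pos: [300.2, -319.6, 321.2]
ee_rot: [[0.888, 0.066, -0.456], [0.173, -0.965, 0.197], [-0.426, -0.254, -0.868]]
force: [-0.6, -0.8, -0.2]
grip_width: 51.2
gripper_force: 0.0
```

```bash
python3 log.py
```

```text
{'q': [-0.729, 0.314, 1.452, -0.164, 1.869, 0.704], 'tcp_pos': [300.235, -319.644, 321.167], 'ee_rot': [0.888, 0.066, -0.456, 0.173, -0.965, 0.197, -0.426, -0.254, -0.868], 'force': [-0.634, -0.845, -0.235], 'grip_width': [51.246], 'clock': [1.4]}
```

```bash
cat > kin.py <<'E'
import numpy as np, json
from scipy.spatial.transform import Rotation as Ro
Y=lambda a:Ro.from_euler('y',a).as_matrix()
Z=lambda a:Ro.from_euler('z',a).as_matrix()
def cols(q):
    B=Z(q[0]); U=Y(q[1]); F=Y(q[1]+q[2]); W=F@Z(q[3])@Y(q[4])
    A=np.stack([B@[1,0,0],B@[0,0,1],B@U@[0,0,1],B@F@[1,0,0],B@F@[0,0,1],B@W@[0,0,1]],1)
    return A, B@W@Z(q[5])
def load():
    L=[json.loads(l) for l in open('log.jsonl')]
    L.append(dict(q=[-1.24,.32,1.565,0,1.257,-.02],tcp_pos=[197.602,-539.995,231.338],ee_rot=[.9390954,.343656,-.0006,.3436565,-.9390939,.0017,0,-.0018,-1]))
    return L
def fit():
    L=load(); A=np.vstack([cols(r['q'])[0] for r in L]); b=np.hstack([r['tcp_pos'] for r in L])
    x,_,rk,sv=np.linalg.lstsq(A,b,rcond=None); return x,A@x-b,sv
if __name__=='__main__':
    x,e,sv=fit(); print(x.round(1),e.round(1),sv.round(3))
    for r in load():
        print((cols(r['q'])[1].T@np.reshape(r['ee_rot'],(3,3))).round(2).tolist())
E
python3 kin.py
```

```text
[ -39.5  -92.1  468.4 -265.9  404.8  248.9] [ -8.8  -7.6   1.6  -0.6  -0.3  -1.6 -10.9  -3.7   0. ] [3.439 2.45  0.377 0.16  0.069 0.026]
[[0.0, -1.0, 0.0], [1.0, 0.0, 0.0], [-0.0, 0.0, 1.0]]
[[0.0, -1.0, 0.0], [1.0, 0.0, 0.0], [-0.0, 0.0, 1.0]]
[[0.0, -1.0, 0.0], [1.0, 0.0, 0.0], [0.0, 0.0, 1.0]]
```

>>> send_rows --increments '[[[0.1, -0.9, 0, 0, 1, 0], [0.1, -0.9, 0, 0, 1, 0], [0.1, -0.9, 0, -1, 1, 0], [0.1, -0.9, 0, -1, 1, 0], [0.1, -0.9, 0, -1, 1, 0], [0, 0, 0, 0, 1, 0], [0, 0, 0, 0, 0, 0]]]'

```text
clock: 2.1
tcp_pos: [303.3, -93.1, 363.1]
ee_rot: [[0.99, 0.114, 0.08], [0.114, -0.993, 0.002], [0.08, 0.007, -0.997]]
force: [0.5, -1.3, -0.2]
grip_width: 51.3
gripper_force: 0.0
```

```bash
python3 log.py
```

```text
{'q': [-0.365, -0.21, 1.813, 0.031, 1.464, 1.09], 'tcp_pos': [303.281, -93.127, 363.138], 'ee_rot': [0.99, 0.114, 0.08, 0.114, -0.993, 0.002, 0.08, 0.007, -0.997], 'force': [0.509, -1.315, -0.236], 'grip_width': [51.3], 'clock': [2.1]}
```

>>> send_rows --increments '[[[0.5, 0, -0.9, 0, 1, 0], [0.5, 0, -0.9, 0, 1, 0], [0.5, 0, -0.9, 0, 1, 0], [0, -0.5, 0, 0, 1, 0], [0, -0.5, 0, 1, 0, 0], [0, -0.5, 0, 1, 0, 0], [0, 0, 0, 1, 0, 0], [0, 0, 0, 1, 0, 0], [0, 0, 0, 0, 0, 0]]]'

```text
clock: 3.0
tcp_pos: [347.5, -18.8, 502.8]
ee_rot: [[0.909, 0.233, 0.347], [0.092, -0.922, 0.377], [0.408, -0.311, -0.859]]
force: [0.1, -0.9, 0.5]
grip_width: 51.0
gripper_force: 0.0
```

```bash
python3 log.py; sed -i 's/B@\[1,0,0\],B@\[0,0,1\],B@U/B@[1,0,0],B@[0,1,0],B@[0,0,1],B@U/' kin.py; python3 kin.py
```

```text
{'q': [-0.572, -0.237, 1.602, 0.532, 1.661, 0.903], 'tcp_pos': [347.453, -18.83, 502.805], 'ee_rot': [0.909, 0.233, 0.347, 0.092, -0.922, 0.377, 0.408, -0.311, -0.859], 'force': [0.131, -0.888, 0.497], 'grip_width': [51.004], 'clock': [3.0]}
[  0.6  11.5 140.3 591.8  25.2 416.4 318.3] [ 0.  -0.   0.1  0.  -0.   0.1 -0.   0.   0.   0.  -0.  -0.1 -0.   0.
 -0.2] [4.414 3.15  2.241 0.566 0.387 0.281 0.152]
[[0.0, -1.0, 0.0], [1.0, 0.0, 0.0], [-0.0, 0.0, 1.0]]
[[0.0, -1.0, 0.0], [1.0, 0.0, 0.0], [-0.0, 0.0, 1.0]]
[[0.0, -1.0, 0.0], [1.0, 0.0, 0.0], [-0.0, 0.0, 1.0]]
[[0.0, -1.0, 0.0], [1.0, 0.0, 0.0], [-0.0, 0.0, 1.0]]
[[0.0, -1.0, 0.0], [1.0, 0.0, 0.0], [0.0, 0.0, 1.0]]
```

```bash
cat > ik.py <<'E'
from kin import *
from scipy.optimize import least_squares
X=fit()[0]; C=np.array([[0,-1,0],[1,0,0],[0,0,1.]])
lo=np.array([-3.11,-.84,.21,-1.34,.05,-2.56]);hi=np.array([3.11,2.01,2.61,4.49,2.63,2.56])
def fk(q):
    A,R=cols(q); return A@X,R@C
def wrist(q): A=cols(q)[0]; return A[:,:6]@X[:6]
def ik(p,R,q0):
    f=lambda q:(lambda a,b:np.r_[(a-p)/100,(b-R).ravel()])(*fk(q))
    r=least_squares(f,np.clip(q0,lo+1e-3,hi-1e-3),bounds=(lo,hi)); return r.x,r.cost
def allik(p,R,n=60):
    g=np.random.default_rng(0);S=[]
    for _ in range(n):
        q,c=ik(p,R,g.uniform(lo,hi))
        if c<1e-6 and not any(np.abs(q-s).max()<.05 for s in S): S.append(q)
    return S
th=np.deg2rad(78.55); yf=np.array([np.cos(th),np.sin(th),0]); xf=np.array([np.sin(th),-np.cos(th),0]); zf=np.array([0,0,1.])
O=np.array([614.7,124.2,0])-30*yf
F=np.stack([xf,yf,zf],1)
w=lambda f:O+F@np.asarray(f,float)
piv=np.array([0,76.5,60])
def rot(phi): return Ro.from_rotvec([np.deg2rad(phi),0,0]).as_matrix()
E
cat > t.py <<'E'
from ik import *
def R0(mode):
    # columns x,y,z in column frame (fixture at phi=0)
    if mode=='A': z=[1,0,0];y=[0,1,0]
    if mode=='A-': z=[1,0,0];y=[0,-1,0]
    if mode=='B': z=[.866,0,-.5];y=[0,1,0]
    if mode=='B-': z=[.866,0,-.5];y=[0,-1,0]
    if mode=='C': z=[0,0,-1];y=[0,1,0]
    if mode=='C-': z=[0,0,-1];y=[0,-1,0]
    return np.stack([np.cross(y,z),y,z],1)
for m in('A','A-','B','B-','C','C-'):
    for phi in(0,45,90):
        off=np.array([-1,20,190]); t=R0(m)[:,2]*(30 if m[0]!='C' else 20)
        p=w(piv+rot(phi)@(off+t)); R=F@rot(phi)@R0(m)
        for q in allik(p,R,25): print(m,phi,q.round(2),'wrist',wrist(q).round())
E
python3 t.py
```

```text
A 0 [0.59 0.54 2.25 3.97 1.33 1.31] wrist [344. 247. 250.]
A 45 [0.3  0.61 2.48 3.64 1.53 2.33] wrist [317. 109. 208.]
A- 0 [ 0.59  0.54  2.25  3.97  1.33 -1.83] wrist [344. 247. 250.]
A- 45 [ 0.3   0.61  2.48  3.64  1.53 -0.81] wrist [317. 109. 208.]
A- 90 [0.1  1.03 2.56 3.47 2.   0.14] wrist [303.  41.  80.]
B 45 [-0.03  0.32  2.4   2.86  0.81  2.55] wrist [334.   2. 310.]
B- 45 [-0.03  0.32  2.4   2.86  0.81 -0.59] wrist [334.   2. 310.]
B- 90 [-0.37  1.    2.5   2.42  1.84 -0.23] wrist [ 312. -108.   80.]
C 0 [ 0.28  0.45  1.37  0.    1.33 -1.09] wrist [627. 190. 548.]
C 45 [-0.29  0.44  1.74  0.85  1.21 -2.08] wrist [ 557. -155.  419.]
C- 0 [ 0.28  0.45  1.37 -0.    1.33  2.05] wrist [627. 190. 548.]
C- 45 [-0.29  0.44  1.74  0.85  1.21  1.06] wrist [ 557. -155.  419.]
C- 90 [-0.55  0.96  1.82  1.24  1.69  0.34] wrist [ 526. -309.   80.]
```

```bash
cat > t2.py <<'E'
from ik import *
from h import *
d=dict(np.load('pics/side.npz'));P=cloud(d)
for nm,u,v in(('tray nearL',282,518),('tray nearR',341,518),('tray farL',286,447),('tray farR',342,447),('collar',414,521),('collar',448,521),('bush',418,338),('screwdriver tip',503,462)):
    p=P[int(v*.64),int(u*.64)]; print(nm,p.round(),'fix',(F.T@(p-O)).round())
R0=np.stack([np.cross([0,-1,0],[0,0,-1]),[0,-1,0],[0,0,-1]],1)
q=np.array([.28,.45,1.37,0,1.33,2.05])
for phi in(0,15,30,45,60,75,90):
    p=w(piv+rot(phi)@np.array([-1,20,175])); R=F@rot(phi)@R0
    q,c=ik(p,R,q); print(phi,p.round(),q.round(2),c<1e-6,wrist(q).round())
for tilt in(60,70,80,90):
  for y in(-175,-90):
    qq,c=ik(w([0,y,80]),F@rot(tilt)@R0,q); print('push',tilt,y,qq.round(2),c<1e-6,wrist(qq).round())
E
python3 t2.py
```

```text
tray nearL [ 255. -369.   16.] fix [-255. -525.   16.]
tray nearR [ 359. -370.   14.] fix [-152. -505.   14.]
tray farL [ 251. -227.   33.] fix [-287. -386.   33.]
tray farR [ 355. -231.   36.] fix [-184. -370.   36.]
collar [ 487. -371.    3.] fix [ -27. -481.    3.]
collar [ 546. -382.   18.] fix [  33. -480.   18.]
bush [516.  74.  39.] fix [-87. -39.  39.]
screwdriver tip [ 662. -254.   17.] fix [ 121. -332.   17.]
0 [627. 190. 235.] [ 0.28  0.45  1.36 -0.    1.34  2.05] True [627. 190. 553.]
15 [618. 145. 234.] [0.09 0.37 1.51 0.27 1.2  1.77] True [601.  64. 542.]
30 [609. 101. 222.] [-0.11  0.36  1.63  0.57  1.16  1.42] True [577. -55. 497.]
45 [601.  63. 198.] [-0.3   0.43  1.74  0.85  1.22  1.07] True [ 557. -158.  423.]
60 [595.  31. 165.] [-0.44  0.57  1.8   1.04  1.35  0.77] True [ 540. -239.  324.]
75 [590.   9. 125.] [-0.52  0.75  1.83  1.16  1.51  0.53] True [ 529. -292.  207.]
90 [588.  -2.  80.] [-0.56  0.96  1.81  1.24  1.7   0.34] True [ 525. -314.   80.]
push 60 -175 [-0.61  0.72  1.77  0.94  1.38  0.6 ] True [ 519. -347.  239.]
push 60 -90 [-0.48  0.69  1.84  1.05  1.29  0.61] True [ 536. -264.  239.]
push 70 -175 [-0.64  0.8   1.76  1.02  1.5   0.52] True [ 515. -370.  189.]
push 70 -90 [-0.51  0.78  1.84  1.13  1.42  0.5 ] True [ 532. -287.  189.]
push 80 -175 [-0.66  0.89  1.75  1.08  1.63  0.45] True [ 512. -384.  135.]
push 80 -90 [-0.54  0.87  1.83  1.19  1.55  0.42] True [ 529. -301.  135.]
push 90 -175 [-0.67  0.98  1.73  1.14  1.76  0.39] True [ 511. -389.   80.]
push 90 -90 [-0.54  0.96  1.82  1.25  1.69  0.34] True [ 528. -305.   80.]
```

```bash
cat > plan.py <<'E'
from ik import *
from cell import sense
R0=np.stack([xf,-yf,-zf],1)   # tool down, aligned
def Rt(phi): return F@rot(phi)@F.T@R0
def rows(p0,Ra,p1,Rb,n):
    v=Ro.from_matrix(Ra.T@Rb).as_rotvec(); out=[]
    for i in range(n):
        R=Ra@Ro.from_rotvec(v*i/n).as_matrix()
        out.append(np.r_[R.T@(p1-p0)/n/50,np.rad2deg(v)/n/5])
    return np.round(out,2)
def show(a): print('max',np.abs(a).max()); print(str((a+0.0).tolist()))
def cur(): s=sense(); return np.array(s['tcp_pos']),np.array(s['ee_rot'])
E
python3 - <<'E'
from plan import *
show(rows(*cur(),w([-1.4,96.5,390]),Rt(0),10))
E
```

```text
max 0.54
[[0.45, -0.18, 0.54, -0.46, -0.41, 0.42], [0.47, -0.22, 0.52, -0.46, -0.41, 0.42], [0.47, -0.26, 0.49, -0.46, -0.41, 0.42], [0.48, -0.3, 0.46, -0.46, -0.41, 0.42], [0.49, -0.33, 0.43, -0.46, -0.41, 0.42], [0.49, -0.37, 0.4, -0.46, -0.41, 0.42], [0.49, -0.4, 0.37, -0.46, -0.41, 0.42], [0.49, -0.43, 0.34, -0.46, -0.41, 0.42], [0.48, -0.46, 0.3, -0.46, -0.41, 0.42], [0.47, -0.49, 0.26, -0.46, -0.41, 0.42]]
```

>>> send_rows --increments '[[[0.45, -0.18, 0.54, -0.46, -0.41, 0.42], [0.47, -0.22, 0.52, -0.46, -0.41, 0.42], [0.47, -0.26, 0.49, -0.46, -0.41, 0.42], [0.48, -0.3, 0.46, -0.46, -0.41, 0.42], [0.49, -0.33, 0.43, -0.46, -0.41, 0.42], [0.49, -0.37, 0.4, -0.46, -0.41, 0.42], [0.49, -0.4, 0.37, -0.46, -0.41, 0.42], [0.49, -0.43, 0.34, -0.46, -0.41, 0.42], [0.48, -0.46, 0.3, -0.46, -0.41, 0.42], [0.47, -0.49, 0.26, -0.46, -0.41, 0.42]]]'

```text
clock: 4.0
tcp_pos: [626.3, 194.9, 393.8]
ee_rot: [[0.981, -0.195, 0.01], [-0.195, -0.981, -0.004], [0.01, 0.002, -1.0]]
force: [0.6, -0.7, 1.3]
grip_width: 50.6
gripper_force: 0.0
```

>>> send_rows --increments '[[[0, 0, 0, 0, 0, 0], [0, 0, 0, 0, 0, 0]]]'

```text
clock: 4.2
tcp_pos: [625.7, 194.7, 391.9]
ee_rot: [[0.981, -0.192, 0.007], [-0.192, -0.981, -0.003], [0.007, 0.002, -1.0]]
force: [-0.3, 0.0, 0.7]
grip_width: 51.6
gripper_force: 0.0
```

```bash
python3 log.py; python3 - <<'E'
from plan import *; from h import grab,cv2
d=grab('wrist')
p,R=cur(); T=d['T_tool_cam'];K=d['intrinsics'];z=d['range_z']
v,u=np.indices(z.shape); c=np.stack([(u-K[0,2])/K[0,0]*z,(v-K[1,2])/K[1,1]*z,z],-1)
Pw=(c@T[:3,:3].T+T[:3,3])@R.T+p; Pf=(Pw-O)@F
im=d['pixels'].astype(int);r,g,b=im[...,0],im[...,1],im[...,2]
m=(z>0)&(r>170)&(g>50)&(g<160)&(b<80)&(abs(Pf[...,2]-290)<8)
q=Pf[m]; print(len(q)); 
if len(q): print(q.mean(0),q.min(0),q.max(0),cv2.minAreaRect(q[:,:2].astype(np.float32)))
m=(z>0)&(abs(Pf[...,2]-120)<4)&(abs(Pf[...,1]-147)<25); q=Pf[m]; print(len(q),q.min(0) if len(q) else '',q.max(0) if len(q) else '')
cv2.imwrite('pics/w1.png',d['pixels'][:,:,::-1])
E
```

```text
{'q': [0.286, 0.411, 1.034, -0.005, 1.691, 2.049], 'tcp_pos': [625.656, 194.675, 391.918], 'ee_rot': [0.981, -0.192, 0.007, -0.192, -0.981, -0.003, 0.007, 0.002, -1.0], 'force': [-0.347, 0.049, 0.718], 'grip_width': [51.579], 'clock': [4.2]}
2341
[ -1.16962513  95.10641177 292.3381856 ] [-25.78611661  76.49312843 290.06422153] [ 21.8334672  113.59695845 294.58822082] ((-1.9580211639404297, 94.98695373535156), (36.435203552246094, 46.804378509521484), 88.17337036132812)
561 [-40.99930192 138.83049838 116.09864661] [ 43.16049532 151.21722546 123.88171196]
```

View pics/w1.png

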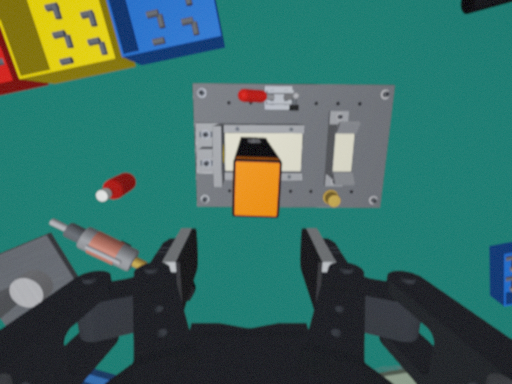

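The wrist view shows the cap at (256,187), midway between the finger columns at about (180,265) and (318,265). It measures at fixture (-1.5, 95). I'll correct the offset and descend astride the column.

```bash
python3 - <<'E'
from plan import *
p,R=cur();print(((p-O)@F).round(1))
t=w([-1.5,95.3,385]);show(rows(p,R,t,Rt(0),2))
E
```

```text
[ -3.9 100.5 394. ]
max 0.09
[[0.02, 0.05, 0.09, 0.0, -0.06, 0.04], [0.02, 0.05, 0.09, 0.0, -0.06, 0.04]]
```

>>> send_rows --increments '[[[0.02, 0.05, 0.09, 0, -0.06, 0.04], [0.02, 0.05, 0.09, 0, -0.06, 0.04], [0, 0, 0, 0, 0, 0], [0, 0, 0, 0, 0, 0]]]'

```text
clock: 4.65
tcp_pos: [625.0, 188.7, 386.1]
ee_rot: [[0.98, -0.199, -0.0], [-0.199, -0.98, 0.002], [-0.0, -0.002, -1.0]]
force: [-0.1, -0.4, 0.3]
grip_width: 51.5
gripper_force: 0.0
```

```bash
python3 - <<'E'
from plan import *
p,R=cur();print(((p-O)@F).round(1),(R.T@Rt(0)).round(3).tolist(),sense()['force'])
E
```

```text
[ -2.7  95.3 386.1] [[1.0, 0.0, 0.0], [-0.0, 1.0, 0.002], [-0.0, -0.002, 1.0]] [-0.13241711 -0.42517929  0.26302536]
```

>>> send_rows --increments '[[[0, 0, 0.5, 0, 0, 0], [0, 0, 0.5, 0, 0, 0], [0, 0, 0.5, 0, 0, 0], [0, 0, 0.5, 0, 0, 0], [0, 0, 0.5, 0, 0, 0], [0, 0, 0.5, 0, 0, 0], [0, 0, 0, 0, 0, 0], [0, 0, 0, 0, 0, 0]]]'

```text
clock: 5.45
tcp_pos: [625.4, 189.7, 236.1]
ee_rot: [[0.98, -0.198, -0.0], [-0.198, -0.98, 0.002], [-0.001, -0.002, -1.0]]
force: [0.5, -0.4, 0.8]
grip_width: 51.2
gripper_force: 0.0
```

```bash
cat > arc.py <<'E'
import sys
from plan import *
# arc.py phi_from? : rows from current to phi list; args: ye ze(s) n phis...
def tgt(phi,off): return w(piv+rot(phi)@np.array(off)),Rt(phi)
a0,a1,n=map(float,sys.argv[1:4]); off=eval(sys.argv[4]) if len(sys.argv)>4 else [-1.5,20,175]
n=int(n); p,R=cur(); out=[]
print('fix',((p-O)@F).round(1),'tilt',np.rad2deg(np.arctan2(-(F.T@R[:,2])[1]*-1,-(F.T@R[:,2])[2])).round(1),'want',(piv+rot(a0)@np.array(off)).round(1),'end',(piv+rot(a1)@np.array(off)).round(1),'f',(F.T@sense()['force']).round(1))
for i in range(n):
    t=tgt(a0+(a1-a0)*(i+1)/n,off); r=rows(p,R,*t,1)[0]; out.append(r); p,R=t
show(np.array(out))
E
sed -i 's/76.5,60\])/75.3,60])/' ik.py
python3 arc.py 0 12 10
```

```text
fix [ -2.5  96.4 236.1] tilt 0.1 want [ -1.5  95.3 235. ] end [ -1.5  58.5 235.3] f [ 0.6 -0.3  0.8]
max 0.24
[[0.02, 0.09, 0.01, 0.22, 0.01, 0.01], [0.0, 0.07, -0.01, 0.24, 0.0, 0.0], [0.0, 0.07, -0.01, 0.24, 0.0, 0.0], [0.0, 0.07, -0.01, 0.24, 0.0, 0.0], [0.0, 0.07, -0.01, 0.24, 0.0, 0.0], [0.0, 0.07, -0.01, 0.24, 0.0, 0.0], [0.0, 0.07, -0.01, 0.24, 0.0, 0.0], [0.0, 0.07, -0.01, 0.24, 0.0, 0.0], [0.0, 0.07, -0.01, 0.24, 0.0, 0.0], [0.0, 0.07, -0.01, 0.24, 0.0, 0.0]]
```

>>> send_rows --increments '[[[0.02, 0.09, 0.01, 0.22, 0.01, 0.01], [0, 0.073, -0.008, 0.24, 0, 0], [0, 0.073, -0.008, 0.24, 0, 0], [0, 0.073, -0.008, 0.24, 0, 0], [0, 0.073, -0.008, 0.24, 0, 0], [0, 0.073, -0.008, 0.24, 0, 0], [0, 0.073, -0.008, 0.24, 0, 0], [0, 0, 0, 0, 0, 0]]]'

```text
clock: 6.25
tcp_pos: [620.8, 162.3, 235.5]
ee_rot: [[0.98, -0.198, 0.028], [-0.2, -0.969, 0.143], [-0.001, -0.146, -0.989]]
force: [-0.8, -0.3, -0.0]
grip_width: 51.0
gripper_force: 0.0
```

```bash
python3 arc.py 8.4 20.4 10
```

```text
fix [ -1.6  68.6 235.5] tilt 8.4 want [ -1.5  69.5 236. ] end [ -1.5  33.  231. ] f [-0.7 -0.5 -0. ]
max 0.24
[[0.0, 0.05, -0.02, 0.24, 0.01, -0.02], [0.0, 0.07, -0.01, 0.24, 0.0, 0.0], [0.0, 0.07, -0.01, 0.24, 0.0, 0.0], [0.0, 0.07, -0.01, 0.24, 0.0, 0.0], [0.0, 0.07, -0.01, 0.24, 0.0, 0.0], [0.0, 0.07, -0.01, 0.24, 0.0, 0.0], [0.0, 0.07, -0.01, 0.24, 0.0, 0.0], [0.0, 0.07, -0.01, 0.24, 0.0, 0.0], [0.0, 0.07, -0.01, 0.24, 0.0, 0.0], [0.0, 0.07, -0.01, 0.24, 0.0, 0.0]]
```

```bash
cat > cap.py <<'E'
from plan import *; from h import grab,cloud
for n in('side','scene'):
    d=grab(n); P=(cloud(d)-O)@F; im=d['pixels'].astype(int); r,g,b=im[...,0],im[...,1],im[...,2]
    m=(d['range_z']>0)&(r>150)&(g>50)&(g<150)&(b<70)&(r>1.6*g)&(abs(P[...,0])<45)&(P[...,1]>-200)&(P[...,1]<150)&(P[...,2]>40)&(P[...,2]<310)
    q=P[m]; print(n,len(q),q.mean(0).round(1) if len(q) else '',np.percentile(q,2,0).round(1) if len(q) else '',np.percentile(q,98,0).round(1) if len(q) else '')
E
python3 cap.py
```

```text
side 34 [  2.6  57.1 292.2] [-25.9  29.2 280.3] [ 20.8  79.6 306.6]
scene 82 [ 12.5  67.5 288.8] [ -8.2  34.6 279.3] [ 22.2  82.8 307.5]
```

>>> send_rows --increments '[[[0, 0.05, -0.02, 0.24, 0, 0], [0, 0.073, -0.008, 0.24, 0, 0], [0, 0.073, -0.008, 0.24, 0, 0], [0, 0.073, -0.008, 0.24, 0, 0], [0, 0.073, -0.008, 0.24, 0, 0], [0, 0, 0, 0, 0, 0]]]'

```text
clock: 6.95
tcp_pos: [617.3, 145.3, 234.7]
ee_rot: [[0.98, -0.194, 0.049], [-0.2, -0.949, 0.244], [-0.001, -0.249, -0.969]]
force: [0.5, -0.5, -0.1]
grip_width: 51.2
gripper_force: 0.0
```

```bash
python3 cap.py; python3 arc.py 14.4 30 10
```

```text
side 38 [ -0.7  30.9 289. ] [-26.8  12.5 281.7] [ 20.   47.4 299.1]
scene 79 [ 12.5  41.8 286.3] [ -8.3  12.4 276.8] [ 21.8  57.8 305.2]
fix [ -1.5  52.2 234.9] tilt 14.4 want [ -1.5  51.2 234.5] end [ -1.5   5.1 221.6] f [ 0.3 -0.5  0.2]
max 0.31
[[0.0, 0.12, -0.01, 0.31, 0.0, -0.01], [0.0, 0.1, -0.01, 0.31, 0.0, 0.0], [0.0, 0.1, -0.01, 0.31, 0.0, 0.0], [0.0, 0.1, -0.01, 0.31, 0.0, 0.0], [0.0, 0.1, -0.01, 0.31, 0.0, 0.0], [0.0, 0.1, -0.01, 0.31, 0.0, 0.0], [0.0, 0.1, -0.01, 0.31, 0.0, 0.0], [0.0, 0.1, -0.01, 0.31, 0.0, 0.0], [0.0, 0.1, -0.01, 0.31, 0.0, 0.0], [0.0, 0.1, -0.01, 0.31, 0.0, 0.0]]
```

>>> send_rows --increments '[[[0, 0.11, -0.01, 0.31, 0, 0], [0, 0.095, -0.011, 0.31, 0, 0], [0, 0.095, -0.011, 0.31, 0, 0], [0, 0.095, -0.011, 0.31, 0, 0], [0, 0.095, -0.011, 0.31, 0, 0], [0, 0.095, -0.011, 0.31, 0, 0], [0, 0.095, -0.011, 0.31, 0, 0], [0, 0.095, -0.011, 0.31, 0, 0], [0, 0.095, -0.011, 0.31, 0, 0], [0, 0.095, -0.011, 0.31, 0, 0]]]'

```text
clock: 8.05
tcp_pos: [608.4, 100.8, 222.5]
ee_rot: [[0.98, -0.171, 0.099], [-0.198, -0.85, 0.489], [-0.0, -0.499, -0.867]]
force: [-1.4, -1.1, -0.8]
grip_width: 51.2
gripper_force: 0.0
```

```bash
python3 cap.py; python3 arc.py 30 45 10
```

```text
side 32 [ -4.8 -34.7 269.1] [-28.  -62.1 259.9] [ 19.2 -14.6 290.3]
scene 59 [ 12.1 -15.4 269.5] [-10.7 -43.1 256. ] [ 21.2  -3.5 287.1]
fix [ -1.7   4.9 221.8] tilt 29.8 want [ -1.5   5.1 221.6] end [ -1.5 -34.3 197.9] f [-0.3 -1.7 -0.9]
max 0.33
[[0.0, 0.09, 0.0, 0.33, 0.01, -0.02], [0.0, 0.09, -0.01, 0.3, 0.0, 0.0], [0.0, 0.09, -0.01, 0.3, 0.0, 0.0], [0.0, 0.09, -0.01, 0.3, 0.0, 0.0], [0.0, 0.09, -0.01, 0.3, 0.0, 0.0], [0.0, 0.09, -0.01, 0.3, 0.0, 0.0], [0.0, 0.09, -0.01, 0.3, 0.0, 0.0], [0.0, 0.09, -0.01, 0.3, 0.0, 0.0], [0.0, 0.09, -0.01, 0.3, 0.0, 0.0], [0.0, 0.09, -0.01, 0.3, 0.0, 0.0]]
```

>>> send_rows --increments '[[[0, 0.09, -0.005, 0.32, 0, 0], [0, 0.092, -0.01, 0.3, 0, 0], [0, 0.092, -0.01, 0.3, 0, 0], [0, 0.092, -0.01, 0.3, 0, 0], [0, 0.092, -0.01, 0.3, 0, 0], [0, 0.092, -0.01, 0.3, 0, 0], [0, 0.092, -0.01, 0.3, 0, 0], [0, 0.092, -0.01, 0.3, 0, 0], [0, 0.092, -0.01, 0.3, 0, 0], [0, 0.092, -0.01, 0.3, 0, 0]]]'

```text
clock: 9.15
tcp_pos: [600.9, 62.1, 199.1]
ee_rot: [[0.98, -0.14, 0.14], [-0.198, -0.694, 0.693], [0.001, -0.707, -0.707]]
force: [0.3, -1.0, -1.4]
grip_width: 51.4
gripper_force: 0.0
```

```bash
python3 cap.py; python3 arc.py 45 60 10
```

```text
side 0   
scene 32 [  9.8 -56.5 243.3] [-24.7 -70.5 228.1] [ 20.5 -30.2 269.9]
fix [ -1.5 -34.3 198. ] tilt 44.9 want [ -1.5 -34.3 197.9] end [ -1.5 -66.3 164.8] f [-0.7 -1.2 -1.2]
max 0.32
[[0.0, 0.09, -0.01, 0.32, 0.01, -0.02], [0.0, 0.09, -0.01, 0.3, 0.0, 0.0], [0.0, 0.09, -0.01, 0.3, 0.0, 0.0], [0.0, 0.09, -0.01, 0.3, 0.0, 0.0], [0.0, 0.09, -0.01, 0.3, 0.0, 0.0], [0.0, 0.09, -0.01, 0.3, 0.0, 0.0], [0.0, 0.09, -0.01, 0.3, 0.0, 0.0], [0.0, 0.09, -0.01, 0.3, 0.0, 0.0], [0.0, 0.09, -0.01, 0.3, 0.0, 0.0], [0.0, 0.09, -0.01, 0.3, 0.0, 0.0]]
```

>>> send_rows --increments '[[[0, 0.092, -0.01, 0.31, 0, 0], [0, 0.092, -0.01, 0.3, 0, 0], [0, 0.092, -0.01, 0.3, 0, 0], [0, 0.092, -0.01, 0.3, 0, 0], [0, 0.092, -0.01, 0.3, 0, 0], [0, 0.092, -0.01, 0.3, 0, 0], [0, 0.092, -0.01, 0.3, 0, 0], [0, 0.092, -0.01, 0.3, 0, 0], [0, 0.092, -0.01, 0.3, 0, 0], [0, 0.092, -0.01, 0.3, 0, 0]]]'

```text
clock: 10.25
tcp_pos: [594.1, 30.1, 165.6]
ee_rot: [[0.98, -0.099, 0.172], [-0.199, -0.488, 0.85], [-0.0, -0.867, -0.498]]
force: [-0.7, -1.4, -1.0]
grip_width: 51.4
gripper_force: 0.0
```

```bash
python3 arc.py 60 75 10; python3 - <<'E'
from h import *
d=grab('scene'); cv2.imwrite('pics/s2.png',cv2.resize(d['pixels'][160:345,170:330,::-1],None,fx=3.2,fy=3.2,interpolation=cv2.INTER_CUBIC))
E
```

```text
fix [ -1.5 -66.3 165.6] tilt 60.1 want [ -1.5 -66.3 164.8] end [ -1.5 -88.6 124.6] f [-0.4 -1.5 -1. ]
max 0.3
[[0.0, 0.11, 0.0, 0.27, 0.0, 0.0], [0.0, 0.09, -0.01, 0.3, 0.0, 0.0], [0.0, 0.09, -0.01, 0.3, 0.0, 0.0], [0.0, 0.09, -0.01, 0.3, 0.0, 0.0], [0.0, 0.09, -0.01, 0.3, 0.0, 0.0], [0.0, 0.09, -0.01, 0.3, 0.0, 0.0], [0.0, 0.09, -0.01, 0.3, 0.0, 0.0], [0.0, 0.09, -0.01, 0.3, 0.0, 0.0], [0.0, 0.09, -0.01, 0.3, 0.0, 0.0], [0.0, 0.09, -0.01, 0.3, 0.0, 0.0]]
```

View pics/s2.png

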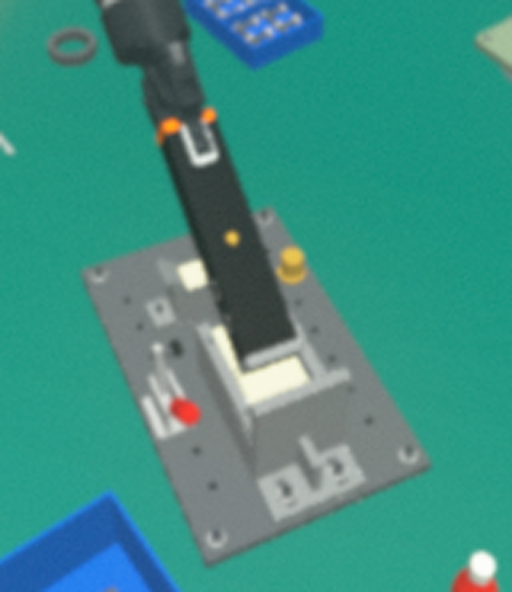

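The view shows the column leaning about 60°. Its foot is on the seat at (270,350) and the fingers straddle the capped end at (185,125). I'll continue lowering.

>>> send_rows --increments '[[[0, 0.1, -0.01, 0.29, 0, 0], [0, 0.092, -0.01, 0.3, 0, 0], [0, 0.092, -0.01, 0.3, 0, 0], [0, 0.092, -0.01, 0.3, 0, 0], [0, 0.092, -0.01, 0.3, 0, 0], [0, 0.092, -0.01, 0.3, 0, 0], [0, 0.092, -0.01, 0.3, 0, 0], [0, 0.092, -0.01, 0.3, 0, 0], [0, 0.092, -0.01, 0.3, 0, 0], [0, 0.092, -0.01, 0.3, 0, 0]]]'

```text
clock: 11.3
tcp_pos: [589.5, 7.8, 125.1]
ee_rot: [[0.98, -0.051, 0.192], [-0.198, -0.252, 0.947], [-0.0, -0.966, -0.257]]
force: [-0.1, -1.0, -0.7]
grip_width: 51.3
gripper_force: 0.0
```

```bash
python3 arc.py 75 85 10; python3 cap.py
```

```text
fix [ -1.6 -89.1 125.1] tilt 75.1 want [ -1.5 -88.6 124.6] end [ -1.5 -97.3  95.2] f [ 0.1 -1.  -0.7]
max 0.2
[[0.0, 0.07, 0.01, 0.18, 0.0, 0.0], [0.0, 0.06, -0.01, 0.2, 0.0, 0.0], [0.0, 0.06, -0.01, 0.2, 0.0, 0.0], [0.0, 0.06, -0.01, 0.2, 0.0, 0.0], [0.0, 0.06, -0.01, 0.2, 0.0, 0.0], [0.0, 0.06, -0.01, 0.2, 0.0, 0.0], [0.0, 0.06, -0.01, 0.2, 0.0, 0.0], [0.0, 0.06, -0.01, 0.2, 0.0, 0.0], [0.0, 0.06, -0.01, 0.2, 0.0, 0.0], [0.0, 0.06, -0.01, 0.2, 0.0, 0.0]]
side 8 [  -9.8 -136.1  156.1] [ -28.7 -152.7  147.7] [  16.6 -126.   171.4]
scene 17 [   7.5 -140.8  140.6] [ -24.8 -181.   106.2] [  19.6 -124.   151.7]
```

>>> send_rows --increments '[[[0, 0.08, -0.005, 0.25, 0, 0], [0, 0.076, -0.008, 0.25, 0, 0], [0, 0.076, -0.008, 0.25, 0, 0], [0, 0.076, -0.008, 0.25, 0, 0], [0, 0.076, -0.008, 0.25, 0, 0], [0, 0.076, -0.008, 0.25, 0, 0], [0, 0.076, -0.008, 0.25, 0, 0], [0, 0.076, -0.008, 0.25, 0, 0], [0, 0, 0, 0, 0, 0]]]'

```text
clock: 12.3
tcp_pos: [587.6, -0.6, 94.8]
ee_rot: [[0.98, -0.02, 0.198], [-0.199, -0.084, 0.976], [-0.003, -0.996, -0.086]]
force: [-0.6, -1.3, -2.6]
grip_width: 51.1
gripper_force: 0.0
```

```bash
python3 arc.py 85 88 6; python3 cap.py
```

```text
fix [ -1.8 -97.7  94.8] tilt 85.0 want [ -1.5 -97.3  95.2] end [ -1.5 -98.9  86.1] f [-0.4 -1.4 -2.6]
max 0.1
[[0.01, 0.02, 0.0, 0.09, 0.0, -0.03], [0.0, 0.03, 0.0, 0.1, 0.0, 0.0], [0.0, 0.03, 0.0, 0.1, 0.0, 0.0], [0.0, 0.03, 0.0, 0.1, 0.0, 0.0], [0.0, 0.03, 0.0, 0.1, 0.0, 0.0], [0.0, 0.03, 0.0, 0.1, 0.0, 0.0]]
side 13 [  -9.1 -149.   115.4] [ -27.7 -166.7   94.5] [  17.6 -139.9  134.9]
scene 19 [   1.7 -147.3  110.3] [ -27.2 -171.2   91.6] [  19.  -138.1  114.8]
```

Now 3° more, then straight down about 5 mm.

>>> send_rows --increments '[[[0, 0.03, -0.003, 0.1, 0, 0], [0, 0.03, -0.003, 0.1, 0, 0], [0, 0.03, -0.003, 0.1, 0, 0], [0, 0.03, -0.003, 0.1, 0, 0], [0, 0.03, -0.003, 0.1, 0, 0], [0, 0.03, -0.003, 0.1, 0, 0], [0, 0.03, 0, 0, 0, 0], [0, 0.03, 0, 0, 0, 0], [0, 0.02, 0, 0, 0, 0], [0, 0, 0, 0, 0, 0]]]'

```text
clock: 13.4
tcp_pos: [587.4, -2.1, 83.1]
ee_rot: [[0.98, -0.007, 0.198], [-0.198, -0.034, 0.98], [-0.001, -0.999, -0.035]]
force: [0.6, -0.3, -2.0]
grip_width: 51.1
gripper_force: 0.0
```

```bash
python3 arc.py 88 88 1; python3 cap.py; python3 - <<'E'
from plan import *; from h import *
for n,c in(('scene',(160,345,170,330)),('side',(150,290,220,360))):
    d=dict(np.load(f'pics/{n}.npz'));P=(cloud(d)-O)@F
    m=(d['range_z']>0)&(abs(P[...,0]+1.5)<15)&(P[...,2]>70)&(d['pixels'].max(-1)<70)
    for a in range(60,-140,-30):
        q=P[m&(abs(P[...,1]-a)<15)]
        if len(q)>5: print(n,a,len(q),np.percentile(q[:,2],[10,50,90]).round(1))
d=dict(np.load('pics/side.npz'));cv2.imwrite('pics/s3.png',cv2.resize(d['pixels'][170:290,220:360,::-1],None,fx=5,fy=5,interpolation=cv2.INTER_CUBIC))
E
```

```text
fix [ -1.7 -99.2  83.1] tilt 88.0 want [ -1.5 -98.9  86.1] end [ -1.5 -98.9  86.1] f [ 0.7 -0.1 -2. ]
max 0.06
[[0.0, -0.06, 0.0, 0.0, 0.0, -0.01]]
side 18 [ -11.5 -152.6  101.2] [ -29.1 -186.    77.2] [  17.8 -141.7  138.2]
scene 16 [   2.8 -149.7   95.8] [ -26.6 -180.2   70. ] [  18.4 -140.4  101.6]
scene 60 50 [ 97.3  99.2 100.5]
scene 30 86 [ 97.2  98.8 100.5]
scene 0 84 [ 97.6  99.1 101. ]
scene -30 63 [ 97.4  98.8 100.6]
scene -60 72 [ 96.9  98.8 100.4]
scene -90 75 [ 97.   98.8 100. ]
scene -120 11 [96.1 98.6 99.5]
side 60 26 [ 98.7 101.3 104.1]
side 30 44 [ 99.6 102.5 106.3]
side 0 48 [100.  102.3 103.7]
side -30 36 [ 99.9 102.  105.5]
side -60 55 [ 98.  102.1 104.4]
side -90 15 [ 99.4 101.9 103.8]
side -120 19 [101.4 120.1 126.5]
```

View pics/s3.png

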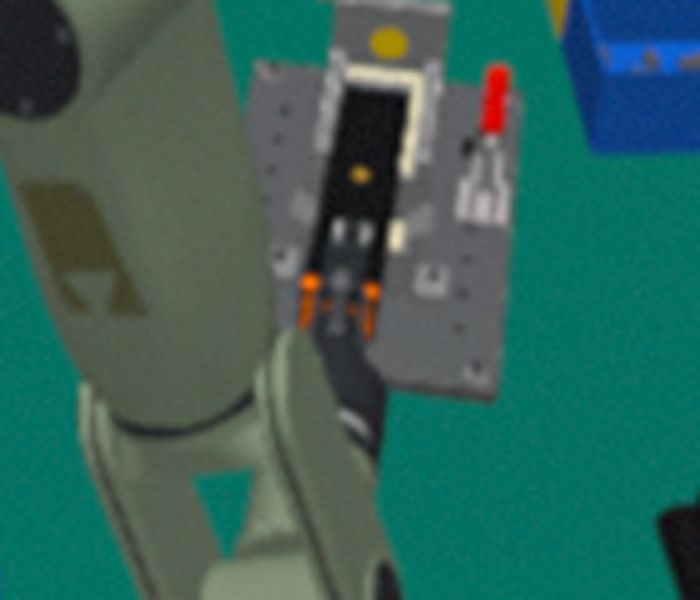

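The column lies level, top about 99–100 mm along its length, with yellow seat floor showing beyond the foot. I'll give the fingers clearance and withdraw.

>>> send_rows --increments '[[[0, 0.02, 0, 0, 0, 0], [0, 0.02, 0, 0, 0, 0], [0, 0, 0, 0, 0, 0], [0, 0, 0, 0, 0, 0]]]'

```text
clock: 13.9
tcp_pos: [587.4, -2.2, 81.3]
ee_rot: [[0.98, -0.007, 0.198], [-0.198, -0.034, 0.98], [-0.0, -0.999, -0.035]]
force: [-0.5, 1.1, 0.8]
grip_width: 51.5
gripper_force: 0.0
```

```bash
python3 arc.py 88 88 1
```

```text
fix [ -1.6 -99.3  81.3] tilt 88.0 want [ -1.5 -98.9  86.1] end [ -1.5 -98.9  86.1] f [-0.7  1.   0.8]
max 0.1
[[0.0, -0.1, 0.0, 0.0, 0.0, 0.0]]
```

>>> send_rows --increments '[[[0, 0.007, -0.2, 0, 0, 0], [0, 0.007, -0.2, 0, 0, 0], [0, 0.007, -0.2, 0, 0, 0], [0, 0.007, -0.2, 0, 0, 0], [0, 0.007, -0.2, 0, 0, 0], [0, 0.007, -0.2, 0, 0, 0], [0, 0.007, -0.2, 0, 0, 0], [0, 0.007, -0.2, 0, 0, 0]]]'

```text
clock: 14.7
tcp_pos: [571.3, -81.6, 81.1]
ee_rot: [[0.98, -0.007, 0.198], [-0.198, -0.034, 0.979], [-0.0, -0.999, -0.035]]
force: [-0.9, -0.6, -1.1]
grip_width: 50.9
gripper_force: 0.0
```

>>> send_rows --increments '[[[0, 0, 0, -0.5, 0, 0], [0, 0, 0, -0.5, 0, 0], [0, 0, 0, -0.5, 0, 0], [0, 0, 0, -0.5, 0, 0], [0, 0, 0, 0, 0, 0], [0, 0, 0, 0, 0, 0], [0, 0, 0, 0, 0, 0]]]' --gripper -1

```text
clock: 15.4
tcp_pos: [571.4, -80.8, 80.7]
ee_rot: [[0.98, -0.042, 0.194], [-0.198, -0.203, 0.959], [-0.001, -0.978, -0.207]]
force: [-0.1, 0.0, -1.0]
grip_width: -0.0
gripper_force: 0.0
```

```bash
python3 cap.py; python3 - <<'E'
from plan import *; from h import *
p,R=cur(); print(((p-O)@F).round(1),sense()['force'],sense()['grip_width'],(F.T@R).round(3).tolist())
d=dict(np.load('pics/scene.npz'));P=(cloud(d)-O)@F
m=(d['range_z']>0)&(abs(P[...,0]+1.5)<15)&(abs(P[...,2]-99)<4)
print(np.percentile(P[m][:,1],[0,1,99,100]))
show(rows(p,R,w([-1.5,-160,80]),Rt(78),3))
cv2.imwrite('pics/s4.png',cv2.resize(d['pixels'][160:345,170:330,::-1],None,fx=3.2,fy=3.2,interpolation=cv2.INTER_CUBIC))
E
```

```text
side 120 [  -5.7 -150.8   87.2] [ -25.8 -155.8   67.4] [  15.1 -141.4  104.6]
scene 32 [  -4.3 -144.9   98.8] [ -24.5 -150.5   96.1] [  16.6 -139.9  101.6]
[  -1.8 -179.4   80.6] [-0.51969845 -0.03518824 -0.73621679] 0.21413408218417251 [[1.0, -0.001, -0.0], [0.0, -0.207, 0.978], [-0.001, -0.978, -0.207]]
[-303.54714616 -224.34388817  151.75413262  152.78495025]
max 0.13
[[0.0, -0.02, 0.13, 0.0, 0.0, -0.01], [0.0, -0.02, 0.13, 0.0, 0.0, -0.01], [0.0, -0.02, 0.13, 0.0, 0.0, -0.01]]
```

View pics/s4.png

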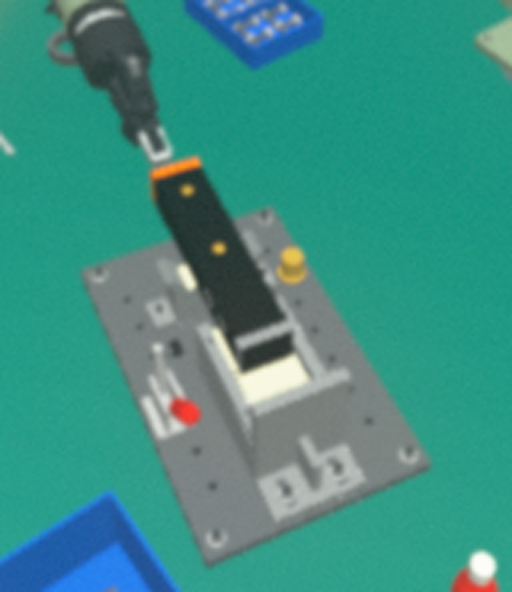

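The column lies in the saddle with its cap face at (178,168), fixture y about -154. The closed fingertips are at (158,150), right behind it. I'll push along +y now.

>>> send_rows --increments '[[[0, -0.03, 0.14, 0, 0, 0], [0, -0.03, 0.14, 0, 0, 0], [0, -0.021, 0.098, 0, 0, 0], [0, -0.021, 0.098, 0, 0, 0], [0, -0.017, 0.08, 0, 0, 0], [0, -0.017, 0.08, 0, 0, 0], [0, -0.017, 0.08, 0, 0, 0], [0, -0.017, 0.08, 0, 0, 0], [0, -0.017, 0.08, 0, 0, 0], [0, -0.017, 0.08, 0, 0, 0]]]'

```text
clock: 16.5
tcp_pos: [581.3, -32.5, 81.1]
ee_rot: [[0.98, -0.042, 0.194], [-0.198, -0.204, 0.959], [-0.0, -0.978, -0.208]]
force: [-0.7, -2.9, -0.8]
grip_width: 0.2
gripper_force: 1.3
```

```bash
python3 arc.py 78 78 1; python3 cap.py
```

```text
fix [  -1.6 -130.2   81.1] tilt 78.0 want [ -1.5 -91.7 115.9] end [ -1.5 -91.7 115.9] f [-0.1 -3.  -0.8]
max 0.84
[[0.0, -0.84, 0.61, 0.0, 0.0, 0.0]]
side 63 [  -4.6 -124.3   94.7] [ -26.1 -131.1   65.8] [  15.7 -115.5  105.7]
scene 31 [  -4.4 -118.5   98.9] [ -26.  -128.8   93.9] [  16.9 -113.9  101.8]
```

>>> send_rows --increments '[[[0, -0.017, 0.08, 0, 0, 0], [0, -0.017, 0.08, 0, 0, 0], [0, -0.017, 0.08, 0, 0, 0], [0, -0.017, 0.08, 0, 0, 0], [0, -0.017, 0.08, 0, 0, 0], [0, -0.017, 0.08, 0, 0, 0], [0, -0.017, 0.08, 0, 0, 0], [0, -0.017, 0.08, 0, 0, 0], [0, -0.008, 0.04, 0, 0, 0]]]'

```text
clock: 17.5
tcp_pos: [588.1, 1.7, 81.2]
ee_rot: [[0.98, -0.042, 0.194], [-0.198, -0.204, 0.959], [-0.001, -0.978, -0.208]]
force: [-0.8, -2.7, 0.9]
grip_width: -0.2
gripper_force: 1.6
```

>>> send_rows --increments '[[[0, -0.004, 0.02, 0, 0, 0], [0, -0.004, 0.02, 0, 0, 0], [0, 0, 0, 0, 0, 0]]]'

```text
clock: 17.8
tcp_pos: [588.6, 3.4, 81.1]
ee_rot: [[0.98, -0.042, 0.194], [-0.198, -0.204, 0.959], [-0.0, -0.978, -0.208]]
force: [0.1, -1.4, 0.5]
grip_width: -0.1
gripper_force: 0.8
```

```bash
python3 arc.py 78 78 1; python3 cap.py
```

```text
fix [ -1.6 -93.6  81.1] tilt 78.0 want [ -1.5 -91.7 115.9] end [ -1.5 -91.7 115.9] f [ 0.4 -1.4  0.5]
max 0.69
[[0.0, -0.69, -0.11, 0.0, 0.0, 0.0]]
side 65 [ -5.2 -88.7  94. ] [-27.  -94.1  64.9] [ 15.6 -80.  105.5]
scene 29 [ -3.9 -82.2  99.1] [-25.7 -91.7  95.6] [ 16.1 -77.1 101.9]
```

Creep the last few mm until the force rises.

>>> send_rows --increments '[[[0, -0.004, 0.02, 0, 0, 0], [0, -0.004, 0.02, 0, 0, 0], [0, 0, 0, 0, 0, 0]]]'

```text
clock: 18.2
tcp_pos: [588.9, 4.4, 81.1]
ee_rot: [[0.98, -0.041, 0.195], [-0.199, -0.205, 0.958], [0.0, -0.978, -0.209]]
force: [-2.0, -8.1, 2.3]
grip_width: -0.2
gripper_force: 4.2
```

>>> send_rows --increments '[[[0, -0.004, 0.02, 0, 0, 0], [0, 0, 0, 0, 0, 0]]]'

```text
clock: 18.4
tcp_pos: [589.2, 4.5, 81.2]
ee_rot: [[0.98, -0.041, 0.195], [-0.2, -0.205, 0.958], [0.001, -0.978, -0.209]]
force: [-4.0, -13.6, 1.9]
grip_width: 0.1
gripper_force: 7.0
```

>>> send_rows --increments '[[[0, -0.004, 0.02, 0, 0, 0], [0, 0, 0, 0, 0, 0]]]'

```text
clock: 18.6
tcp_pos: [589.3, 4.6, 81.2]
ee_rot: [[0.98, -0.041, 0.196], [-0.2, -0.206, 0.958], [0.002, -0.978, -0.21]]
force: [-6.8, -19.9, 4.5]
grip_width: -0.2
gripper_force: 10.1
```

The force is rising against a hard stop. I'll back off and check.

>>> send_rows --increments '[[[0, 0.01, -0.05, 0, 0, 0], [0, 0.02, -0.1, 0, 0, 0], [0, 0.06, -0.3, 0, 0, 0], [0, 0.1, -0.5, 0, 0, 0], [0, 0.1, -0.5, 0, 0, 0], [0, 0, 0, 0, 0, 0], [0, 0, 0, 0, 0, 0]]]'

```text
clock: 19.3
tcp_pos: [574.6, -65.8, 81.7]
ee_rot: [[0.98, -0.042, 0.195], [-0.199, -0.204, 0.959], [-0.001, -0.978, -0.208]]
force: [-0.6, 0.1, -0.4]
grip_width: -0.1
gripper_force: 0.0
```

```bash
python3 cap.py; python3 - <<'E'
from h import *
a=dict(np.load('pics/scene.npz'));b=dict(np.load('pics/side.npz'))
A=cv2.resize(a['pixels'][190:310,190:290,::-1],None,fx=4,fy=4,interpolation=cv2.INTER_CUBIC)
B=cv2.resize(b['pixels'][160:280,240:340,::-1],None,fx=4,fy=4,interpolation=cv2.INTER_CUBIC)
cv2.imwrite('pics/s5.png',np.hstack([A,B]))
print(sense()['force'])
E
```

```text
side 124 [ -5.1 -88.4  87. ] [-26.3 -94.6  64.7] [ 15.4 -78.6 105.3]
scene 32 [ -3.1 -82.2  98.7] [-25.5 -88.5  95.8] [ 17.5 -77.3 101.6]
[-0.48778536  0.26287028 -0.49695803]
```

View pics/s5.png

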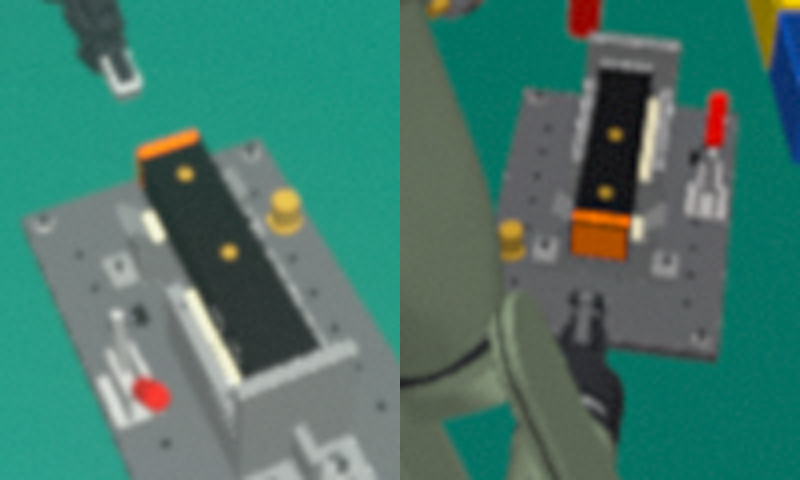

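In the scene view the foot sits against the end stop at (285,365), with no seat floor visible between them. In the side view the cap is at (600,235), just past the saddle, and the bush and toggle are unmoved. The robot is clear.

```bash
python3 -c "
from cell import manip;print(manip.close_job())"
```

```text
the job is handed in; nothing more can be done
None
```

The column was tipped and lowered with the fingers without gripping it, lies level in the front saddle, and was pushed until its foot was firmly against the end stop; the job is handed in at about 19 s with the robot clear, but the hand-in returned no verdict.

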